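# Lock a cabinet's leveling foot with its jam nut

### The job

The leveling foot in the near left corner of this arcade cabinet base has just been set: lock it. Fit the open-ended spanner on the square end of its adjusting screw, with the handle on the cleat and against the panel nearest the robot, let go, and turn the hex jam nut clockwise fully home on its washer without the screw turning along. Then take the spanner off, lay it flat on the cabinet floor, and leave the other things where they are.

Things in the scene. Friction and masses are not known exactly. Their poses are not given: they have to be found in the camera images.
- cabinet: Fixed arcade cabinet base on the bench: open plywood tray, 560 mm wide, 504 deep, teal outside. Origin on the loose screw's axis at bench level; x away from the robot, y left, z up (yaw within 15 degrees). In its frame, mm: floor top z 40; panels up to z 105, inner faces x -74 (near), x 400, y 75 (left), y -455; corner blocks 20 mm square. The feet in the other three corners are already locked.
- cleat (a point): Middle of the top of the cleat, a wooden batten along the inner face of the near panel; in the cabinet's frame it spans x -74 to -30, y -385 to -85 mm, top at z 83.5. It carries the fitted spanner's handle.
- brace (a point): Point on the inner face of the near panel, at x -74, y -155, z 88 mm in the cabinet's frame: about where the end of the fitted spanner's handle bears. A clockwise drag on the screw swings the handle against it.
- seat (a point): Top of the spring washer (38 mm, 3 mm thick) on which the nut seats, on the screw's axis at z 68 mm. It lies on a 36 mm round threaded bush that stands on an 84 mm square flange plate, top at z 45 mm, fixed to the floor.
- screw (a joint): Angle of the adjusting screw, rad, positive anticlockwise from above; starts between -0.04 and 0.05 and should keep its value (0.4 rad is harmless: the spanner's play and the gap to the panel take about 0.25). It turns easily (0.05 N m), so unheld it goes round with the nut.
- screw_square (a point): Centre of the 17 mm square, 14 mm high, on top of the 24 mm steel screw: z 91 mm, top z 98, shoulder under it (spanner rests there) z 84. x, y axes are normal to the flats; x is 1.274 rad anticlockwise from the cabinet's x at joint 0. Only with the jaw pointing along this x (handle to the right and robot) is the spanner braced; its end is then about 0.13 rad short of the panel.
- nut (a joint): Angle of the jam nut on the screw, rad: 0 is fully home on the washer, positive is loosened (anticlockwise from above). Starts 0.9 to 1.9 rad loose. It drags on the thread with 0.12 N m and sinks 0.48 mm per rad. Turned past home it only winds the spring washer up (0.16 N m plus 0.15 N m per rad, reading stays 0) and comes back to home when let go: half a radian too far does no harm.
- nut_center (a point): Centre of the steel hex jam nut: 41 mm across flats, 12 mm high, on the screw's axis, z 74 mm when home. Its x axis is normal to a flat (flats every 60 degrees). Taken across two flats from above, fingers either side of the fitted spanner's head; there is room for fingertips beside the bush down to the flange plate.
- spanner_grip (a point): On the handle of the loose steel open-ended spanner, at its centre of mass, half-way up (4.5 mm above its underside). It lies flat on the cabinet floor; 179 mm long, 150 g: handle 13 mm wide, 8 thick, head 29 mm wide, 9 thick. x points along it to the open jaw, z up.
- spanner_jaw (a point): Centre of the spanner's open jaw, 75 mm along x from spanner_grip, half-way up: 18.6 mm gap, flared mouth towards +x, prongs to 14 mm ahead of here, bottom of the jaw 9.5 mm behind. Fitted, it lies within 2 mm of the screw's axis at z 88.5 mm. It can be lowered over the square or slid on from the side.
- spanner_end (a point): The end of the spanner's handle, 165 mm from the jaw centre.
- screwdriver_c (a point): A screwdriver lying on the cabinet floor, 170 mm long, a bystander; point near its middle, x along it.
- power_supply_c (a point): A boxed power supply, 98 x 50 x 36 mm (42 mm high at its terminals), on the cabinet floor, a bystander; its centre.
- speaker_c (a point): A small loudspeaker lying face down on the cabinet floor, 90 mm across and 36 mm high, a bystander; on its axis half-way up.
Mind the look-alikes: they are no part of the job. Of the things shaped like the part that bears spanner_grip, the bare steel one is meant.

How it is judged:
On the way, in this order (a step that is already met when the one before it is completed fails the run):
1. the spanner is on the screw's square and let go, its handle on the cleat by the near panel (distance between spanner_jaw and screw_square below 0.007 m and x of spanner_end in the frame of cabinet below -0.032 m and angle between spanner_jaw's own z axis and vertical below 0.1 rad and contact force between the fingers and spanner below 0.3 N), for 0.2 s.
2. the jam nut is home with the spanner still on the square (value of joint nut below 0.06 rad and distance between spanner_jaw and screw_square below 0.008 m), for 0.2 s.
At the end, for the whole second after the job is handed in: The jam nut is home (within 0.08 rad of its stop), the screw's angle is within 0.5 rad of zero, and the spanner lies still and flat on the cabinet floor (grip point under 50 mm high, tilt under 0.12 rad), inside the panels (value of joint nut below 0.08 rad and value of joint screw between -0.5 and 0.5 rad and height (world z) of spanner_grip below 0.05 m and angle between spanner_grip's own z axis and vertical below 0.12 rad and x of spanner_grip in the frame of cabinet between -0.074 and 0.4 m and y of spanner_grip in the frame of cabinet between -0.455 and 0.075 m and x of spanner_jaw in the frame of cabinet between -0.074 and 0.4 m and y of spanner_jaw in the frame of cabinet between -0.455 and 0.075 m and linear speed of spanner below 0.02 m/s); the robot touches nothing.
It fails at once if the adjusting screw is turned from its setting (beyond 0.5 rad) (value of joint screw below -0.5 rad or value of joint screw above 0.5 rad).
It fails at once if the power supply is shifted more than 25 mm (distance of power_supply_c from where it was at the start of the episode above 0.025 m).
It fails at once if the screwdriver is shifted more than 25 mm (distance of screwdriver_c from where it was at the start of the episode above 0.025 m).
It fails at once if the loudspeaker is shifted more than 25 mm (distance of speaker_c from where it was at the start of the episode above 0.025 m).
It also fails if it takes over 72 s, if anything falls off the work surface, if the arm or the gripper's body presses on something with over 40 N, if the wrist force passes 120 N, or if a joint passes its speed limit or range.

### The arm

A 6-joint arm with a two-finger parallel gripper is mounted at the origin on the work surface. World frame = base frame: x ahead of the robot, y to its left, z up, the work surface at z = 0. Lengths are in m, angles in rad, forces in N, time in s.
With the tool pointing down it reaches from about 0.3 to 0.875 m from the base axis. Payload 6.4 kg.
Tool frame: the origin (TCP) lies where the fingers leave the gripper's body, on its centre line; the fingertips stand 73 mm ahead of it and the grasp point (between the pads) lies 54 mm ahead of it; z points along the fingers, y is the line along which they close (so a half turn about z gives the same grasp; the last joint's range is limited). The gripper opens to 85 mm and grips with 20 to 120 N. Pads are 22 mm wide; open, the fingers measure 114 mm over their backs; the gripper's body (76 mm by 85 mm) begins 54 mm behind the grasp point. The pads swing forward as they close: fully open they stand 13 mm farther back than shut.
Start: joints at [1.103, 0.181, 1.607, -0, 1.354, -0.206], TCP at [0.149, 0.555, 0.304] pointing down, gripper open.
Joint ranges: [-2.99, 2.99], [-0.89, 2.07], [0.3, 2.58], [-1.14, 4.28], [0, 2.63], [-3.12, 3.12]. Speed limits (rad/s): [2.57, 2.57, 3.01, 3.14, 3.14, 3.14].

### API

Orientations are given as a unit quaternion [w, x, y, z].
In Python, from bench import ctrl gives the robot as it stands.
- The arm moves only by the tool carry_out, never from a script. Its argument "steps" is one flat list of numbers, 7 for each row, row after row: the shift along the tool's x, y, z in m, then the turn, a rotation vector about the tool's x, y, z in rad, then the opening, from 0 (shut) to 1 (fully open). In form: [dx, dy, dz, wx, wy, wz, claw, dx, dy, dz, wx, wy, wz, claw, ...]. A call has 1 to 20 rows; each row is the pose to reach, as a shift and turn from the pose commanded when the call began, along the tool's axes at that moment; what a row does not reach only later rows make up. A row lasts 1/10 s, in which the tool goes at most 50 mm and 8.59 degrees, less where a joint would pass 70% of its speed; a pose out of reach is approached as far as the arm can. A call with a gripper value outside its range is refused whole. The fingers move at their own pace and stop on an object; the grip force is fixed at half the most. Time passes only in rows, so rows that repeat a pose let the fingers close. It gives the time, the measured TCP pose, the force, the opening and the grip force at its end, in the units of the state.
- ctrl.get_obs(): the state, without advancing time (a new reading comes with each control period).
- ctrl.camera(name): name is "scene" or "top" or "wrist"; returns the picture (384x512x3 uint8, red, green, blue); there is no depth.
- ctrl.camera_params(name): a dict with "vertical_fov" (degrees; the focal length in pixels is half the picture's height over the tangent of half this angle, whatever the lens; pixels are square), "cx", "cy" (the principal point, pixels), "cam_to_world" (4x4, takes a point from camera to world coordinates); the wrist camera has in their place "hand_eye" (4x4, takes a point from camera to tool coordinates, whose origin is the TCP and whose axes are the flange's). Camera axes: x right, y down, z forward; pixel columns grow to the right and rows downward; lengths in m; the calibration is good to about 2 mm. The wrist camera is an equidistant fisheye: a pixel r from the principal point sees the ray r / f radians off the axis. A picture is of the moment at which its call begins: read the wrist's pose just before it. camera_params takes no time and is no camera call.
- ctrl.hand_in(): hands the job in; it is judged then, once.
The state is a dict: "time_s": time; "q": joint angles; "dq": joint speeds; "joint_efforts": joint torques, N m; "eef_pos": TCP position; "eef_rot": TCP orientation; "wrist_force": force on the tool from outside, world axes, zero at the start; "torque": the same for the moment, N m; "opening": opening from 0.0 (shut) to 1.0 (fully open); "grasp_force": force on a finger pad.
Only numpy, scipy, OpenCV 4.12 (cv2) and the standard library are available. Lean on these libraries where they do the work, as an engineer would, in place of code of your own. Each camera call takes 0.05 s, during which the arm holds its last target. There are 200 camera calls.

## Working session

There is one attempt and no reset: what is moved stays moved. The work goes in short steps, Python scripts to look and compute and a tool call to move; the robot and the scene stay as the last step left them, time stands still between calls to the robot, and variables do not carry over. Pictures are saved under pics/ and viewed, at most 10 in all, crops included, and the job is handed in when it is done.

Besides the shell and the picture viewer there is one more tool, called as name(argument=value, ...) on one line, values as JSON. carry_out: Moves the arm, as the interface text tells. Its arguments: {"type":"object","properties":{"steps":{"type":"array"}},"required":["steps"]}

```bash
mkdir -p pics; ls
cat > h.py <<'E'
import numpy as np, cv2
from bench import ctrl
from scipy.spatial.transform import Rotation as R
def q2R(q): return R.from_quat([q[1],q[2],q[3],q[0]])
def snap(n,f):
    o=ctrl.get_obs(); im=ctrl.camera(n); cv2.imwrite('pics/'+f,im[:,:,::-1]); return o,im
def cam(n,o=None):
    p=ctrl.camera_params(n); f=192/np.tan(np.radians(p['vertical_fov'])/2)
    if 'cam_to_world' in p: T=np.array(p['cam_to_world'])
    else:
        W=np.eye(4); W[:3,:3]=q2R(o['eef_rot']).as_matrix(); W[:3,3]=o['eef_pos']; T=W@np.array(p['hand_eye'])
    return f,p['cx'],p['cy'],T
def ray(n,u,v,o=None):
    f,cx,cy,T=cam(n,o); x,y=(u-cx)/f,(v-cy)/f
    if n=='wrist':
        r=np.hypot(x,y)+1e-12; d=np.array([x/r*np.sin(r),y/r*np.sin(r),np.cos(r)])
    else: d=np.array([x,y,1.])
    return T[:3,3],T[:3,:3]@d
def onz(n,u,v,z,o=None):
    c,d=ray(n,u,v,o); return c+d*(z-c[2])/d[2]
def proj(n,P,o=None):
    f,cx,cy,T=cam(n,o); p=np.linalg.inv(T)@np.append(P,1); p=p[:3]
    if n=='wrist':
        a=np.arctan2(np.hypot(p[0],p[1]),p[2]); h=np.hypot(p[0],p[1])+1e-12
        return np.array([cx+f*a*p[0]/h,cy+f*a*p[1]/h])
    return np.array([cx+f*p[0]/p[2],cy+f*p[1]/p[2]])
E
python3 - <<'E'
from h import *
o,a=snap('top','top0.png'); o2,b=snap('scene','sc0.png'); o3,c=snap('wrist','wr0.png')
print(o)
for n in('top','scene'): print(n,cam(n))
print(ctrl.camera_params('wrist'))
E
```

```text
pics
{'time_s': 0.0, 'q': array([ 1.10270535e+00,  1.81536569e-01,  1.60797794e+00,  1.26992769e-05,
        1.35377023e+00, -2.06255383e-01]), 'dq': array([ 5.79089581e-04, -1.64787931e-03,  4.16531244e-04, -1.31098555e-03,
        1.83607014e-03, -5.85453961e-05]), 'joint_efforts': array([-3.15775236e-03, -4.44883239e+01, -3.51322961e+01, -4.89334252e-04,
        9.37219273e-03, -6.31889634e-06]), 'eef_pos': array([0.14860877, 0.5550429 , 0.30300107]), 'eef_rot': array([-2.85740337e-04,  1.30545454e-01,  9.91441964e-01, -7.96358106e-04]), 'wrist_force': array([ 0.3883644 ,  0.47905813, -0.30756147]), 'torque': array([-0.03510334,  0.06171843,  0.03896266]), 'grasp_force': 0.0, 'opening': 1.00030776394459}
top (np.float64(416.913618101148), 258.665737996164, 192.7855526971004, array([[-0.00875682, -0.99799587,  0.06267029,  0.4144514 ],
       [-0.99995093,  0.00844924, -0.00517128, -0.12143033],
       [ 0.0046314 , -0.0627125 , -0.99802089,  1.33414801],
       [ 0.        ,  0.        ,  0.        ,  1.        ]]))
scene (np.float64(477.5090772350825), 260.9554829848419, 187.36065921096653, array([[ 0.65172963,  0.50724434, -0.56387203,  1.31777505],
       [ 0.75841825, -0.44279905,  0.47825804, -0.82213261],
       [-0.00708831, -0.73934578, -0.67328863,  1.07281278],
       [ 0.        ,  0.        ,  0.        ,  1.        ]]))
{'vertical_fov': 65.70646984690485, 'cx': 255.4572629454706, 'cy': 188.74116249092876, 'hand_eye': array([[ 1.47719568e-04, -9.48239052e-01, -3.17557364e-01,
         8.07146967e-02],
       [ 9.99999572e-01,  4.30209035e-04, -8.19447231e-04,
         4.21515439e-04],
       [ 9.13647912e-04, -3.17557107e-01,  9.48238709e-01,
        -6.93145905e-02],
       [ 0.00000000e+00,  0.00000000e+00,  0.00000000e+00,
         1.00000000e+00]])}
```

View pics/top0.png

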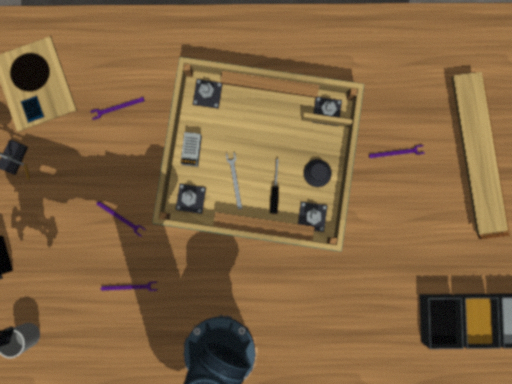

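View pics/sc0.png

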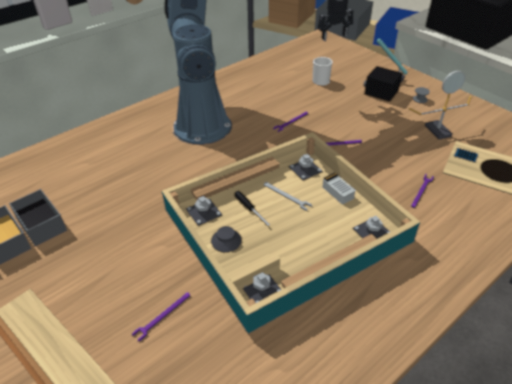

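The top view shows the cabinet with rim corners at about (184,59), (362,85), (341,248) and (154,222). The loose foot is at (191,198). The bare steel spanner lies at about (235,180) with its jaw at (231,155), and the screwdriver is at (275,185). The scene view agrees with this.

Run:
```python
from h import *
im=cv2.imread('pics/top0.png')
C=np.array([[184,59],[362,85],[341,248],[154,222]],float)
g=cv2.cvtColor(im,cv2.COLOR_BGR2GRAY)
W=np.array([onz('top',u,v,.105) for u,v in C])[:,:2]
L=np.array([[.415,.09],[.415,-.47],[-.089,-.47],[-.089,.09]])
a,b=L-L.mean(0),W-W.mean(0)
th=np.arctan2((a[:,0]*b[:,1]-a[:,1]*b[:,0]).sum(),(a*b).sum()); Rm=np.array([[np.cos(th),-np.sin(th)],[np.sin(th),np.cos(th)]])
t=W.mean(0)-Rm@L.mean(0); print('yaw',th,'org',t,'res mm',(W-(L@Rm.T+t))*1e3)
for P in [(231,155),(239,205),(191,198),(275,185)]: 
    w=onz('top',*P,.09 if P==(191,198) else .045)[:2]; print(P,w,'cab',Rm.T@(w-t))
cv2.imwrite('pics/top0c.png',cv2.resize(im[140:260,150:350],None,fx=4,fy=4,interpolation=cv2.INTER_CUBIC))
```

```text
yaw -0.1562078952546727 org [0.48019673 0.07926961] res mm [[ -6.82574906 -10.03678619]
 [ -3.35124695   8.27706235]
 [  8.20980641   3.3572668 ]
 [  1.96718959  -1.59754295]]
(231, 155) [ 0.61406344 -0.04296526] cab [ 0.1512533  -0.09992049]
(239, 205) [ 0.45807895 -0.06697605] cab [ 0.00090346 -0.14790597]
(191, 198) [0.47868952 0.07427129] cab [-0.00071125 -0.00517195]
(275, 185) [ 0.51917494 -0.17899714] cab [ 0.07868306 -0.24905822]
```

View pics/top0c.png

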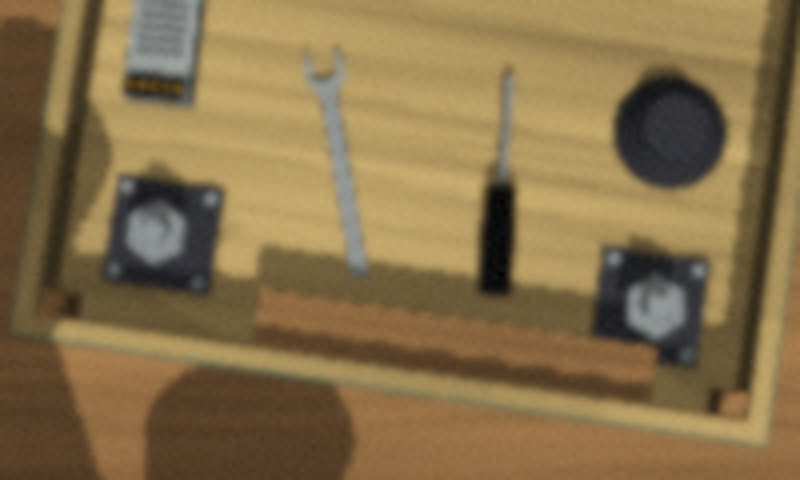

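```bash
cat >> h.py <<'E'
def go(P,yaw):
    "shift/turn in tool axes to TCP P, tool x at yaw, pointing down"
    o=ctrl.get_obs(); Rc=q2R(o['eef_rot'])
    x=np.array([np.cos(yaw),np.sin(yaw),0]); z=np.array([0,0,-1.]); Rt=R.from_matrix(np.c_[x,np.cross(z,x),z])
    d=Rc.inv().apply(np.array(P)-o['eef_pos']); print('go',np.round(d,4),np.round((Rc.inv()*Rt).as_rotvec(),4),'t',o['time_s'])
E
python3 -c "
from h import *
go([.50,0,.28],.16)"
```

```text
go [-0.4831 -0.4452  0.0237] [-7.0000e-04  1.7000e-03  2.7198e+00] t 0.15
```

carry_out(steps=[-0.483, -0.445, 0.0, 0, 0, 2.72, 1, -0.483, -0.445, 0.0, 0, 0, 2.72, 1, -0.483, -0.445, 0.0, 0, 0, 2.72, 1, -0.483, -0.445, 0.0, 0, 0, 2.72, 1, -0.483, -0.445, 0.0, 0, 0, 2.72, 1, -0.483, -0.445, 0.0, 0, 0, 2.72, 1, -0.483, -0.445, 0.0, 0, 0, 2.72, 1, -0.483, -0.445, 0.0, 0, 0, 2.72, 1, -0.483, -0.445, 0.0, 0, 0, 2.72, 1, -0.483, -0.445, 0.0, 0, 0, 2.72, 1, -0.483, -0.445, 0.0, 0, 0, 2.72, 1, -0.483, -0.445, 0.0, 0, 0, 2.72, 1, -0.483, -0.445, 0.0, 0, 0, 2.72, 1, -0.483, -0.445, 0.024, 0, 0, 2.72, 1, -0.483, -0.445, 0.024, 0, 0, 2.72, 1, -0.483, -0.445, 0.024, 0, 0, 2.72, 1, -0.483, -0.445, 0.024, 0, 0, 2.72, 1, -0.483, -0.445, 0.024, 0, 0, 2.72, 1, -0.483, -0.445, 0.024, 0, 0, 2.72, 1, -0.483, -0.445, 0.024, 0, 0, 2.72, 1])

```text
time_s: 2.15
eef_pos: [0.5001, 0.0006, 0.2797]
eef_rot: [-0.0, 0.997, 0.081, -0.0]
wrist_force: [-0.2, -0.7, 0.2]
opening: 0.999
grasp_force: 0.0
```

Run:
```python
from h import *
ctrl.camera('top')
o,a=snap('wrist','wr1.png'); print(o['time_s'],o['eef_pos'],o['eef_rot'],o['q'])
for p in [(.614,-.043,.0445),(.458,-.067,.0445),(.479,.076,.098)]: print(proj('wrist',np.array(p),o))
```

```text
2.2 [0.50009081 0.00062164 0.27976002] [-4.28374930e-05  9.96673057e-01  8.15033748e-02 -1.22713678e-04] [-2.36550976e-01  3.57902025e-02  1.81692731e+00  4.79356131e-06
  1.28913505e+00  1.17105626e+00]
[315.8937114   72.15130386]
[308.18178245 216.57354255]
[170.89850859 196.03847794]
```

View pics/wr1.png

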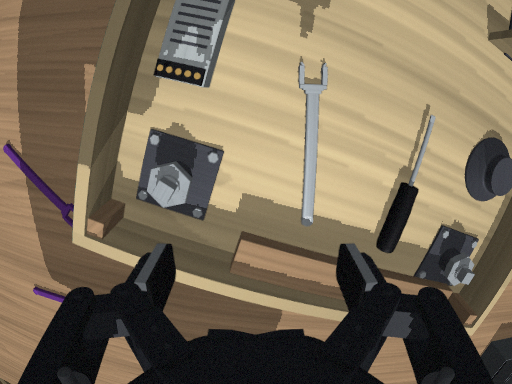

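The wrist view shows the spanner with its jaw at about (314,75) and its end at (307,222). The nut is at about (171,186), with the square top near (168,178). Next I segment the spanner and zoom in on the foot.

```bash
cat > sp.py <<'E'
from h import *
def spanner(im,o,box,z=.0445,smax=45,vmin=90,zt=None):
    "axis of steel blob in box (u0,v0,u1,v1): returns end-to-end line points in world"
    hsv=cv2.cvtColor(im[:,:,::-1].copy(),cv2.COLOR_BGR2HSV); m=((hsv[:,:,1]<smax)&(hsv[:,:,2]>vmin)).astype(np.uint8)
    k=np.zeros_like(m); k[box[1]:box[3],box[0]:box[2]]=1; m*=k
    n,l,st,_=cv2.connectedComponentsWithStats(m); i=1+np.argmax(st[1:,4]); v,u=np.nonzero(l==i)
    P=np.array([onz('wrist',a,b,z,o)[:2] for a,b in zip(u,v)])
    c=P.mean(0); d=np.linalg.svd(P-c,full_matrices=False)[2][0]
    return P,c,d,st[i]
E
python3 - <<'E'
from sp import *
im=cv2.imread('pics/wr1.png')[:,:,::-1]
o=ctrl.get_obs()
P,c,d,st=spanner(im,o,(285,50,345,235),z=.048)
d=d*np.sign(d[0]); s=(P-c)@d; t=(P-c)@np.array([-d[1],d[0]])
print(st,'c',c,'yaw',np.arctan2(d[1],d[0]),'ext',s.min(),s.max())
for a in np.arange(s.min(),s.max(),.012):
    k=(s>=a)&(s<a+.006); print(round(a*1e3),np.round([t[k].min()*1e3,t[k].max()*1e3],1))
cv2.imwrite('pics/wr1c.png',cv2.resize(im[110:230,120:240,::-1],None,fx=5,fy=5,interpolation=cv2.INTER_CUBIC))
E
```

```text
[ 299   62   29  165 2064] c [ 0.54167753 -0.05108299] yaw 0.1627059012282493 ext -0.09526223435397625 0.08259568507405109
-95 [-6.4  6.3]
-83 [-6.7  5.9]
-71 [-6.1  6.5]
-59 [-6.4  6.1]
-47 [-6.5  6.7]
-35 [-6.   6.2]
-23 [-6.4  6.7]
-11 [-5.8  6.1]
1 [-6.3  5.5]
13 [-5.8  6.8]
25 [-6.4  6.3]
37 [-6.   5.5]
49 [-10.8  10.9]
61 [-14.9  14.1]
73 [-14.6  14.1]
```

View pics/wr1c.png

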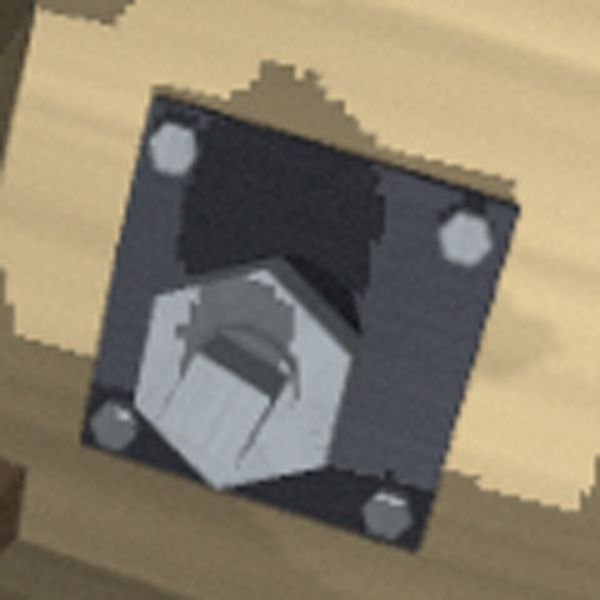

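The crop shows the square top's corners at about (203,348), (277,400), (240,468) and (160,412). The flange bolts are at (173,150), (465,238), (387,515) and (113,424). Hex corners run from (267,268) around to (220,490).

Run:
```python
from h import *
o=ctrl.get_obs()
f=lambda x,y,z:onz('wrist',120+(x+.5)/5-.5,110+(y+.5)/5-.5,z,o)[:2]
S=np.array([f(*p,.098) for p in [(203,348),(277,400),(240,468),(160,412)]])
print('sq',S.mean(0),[(np.linalg.norm(S[i]-S[i-3]),np.arctan2(*(S[i-3]-S[i])[::-1])) for i in range(4)])
F=np.array([f(*p,.045) for p in [(153,95),(520,205),(418,550),(82,442)]])
print('fl',F.mean(0),[(np.linalg.norm(F[i]-F[i-3]),np.arctan2(*(F[i-3]-F[i])[::-1])) for i in range(4)])
N=np.array([f(*p,.0808) for p in [(267,268),(350,350),(325,465),(220,490),(135,405),(157,295)]])
print('nut',N.mean(0),[(round(np.linalg.norm(N[i]-N[i-5]),4),round(np.arctan2(*(N[i-5]-N[i])[::-1]),3)) for i in range(6)])
go([.5354,-.0521,.17],.163)
```

```text
sq [0.48275408 0.083468  ] [(np.float64(0.016714525170711897), np.float64(-2.0496499842908507)), (np.float64(0.01586730951666343), np.float64(2.738722881871689)), (np.float64(0.018430482496108798), np.float64(1.0921052635892656)), (np.float64(0.015832786008427528), np.float64(-0.5111629468484936))]
fl [0.48258332 0.0841901 ] [(np.float64(0.08300119497276535), np.float64(-1.7220291050104601)), (np.float64(0.08296740956411992), np.float64(2.9860606194978274)), (np.float64(0.08258404770291948), np.float64(1.4180422235633825)), (np.float64(0.08284102779330997), np.float64(-0.15050191067267982))]
nut [0.48233937 0.08423461] [(np.float64(0.0224), np.float64(-2.226)), (np.float64(0.0246), np.float64(3.024)), (np.float64(0.0232), np.float64(1.977)), (np.float64(0.0243), np.float64(0.896)), (np.float64(0.0237), np.float64(-0.147)), (np.float64(0.0236), np.float64(-1.195))]
go [0.0263 0.0577 0.1098] [-0.      0.0001 -0.0002] t 2.25
```

carry_out(steps=[0.026, 0.0577, 0.05, 0, 0, 0, 0.6, 0.0263, 0.0577, 0.1, 0, 0, 0, 0.6, 0.0263, 0.0577, 0.14, 0, 0, 0, 0.6, 0.0263, 0.0577, 0.16, 0, 0, 0, 0.6, 0.0263, 0.0577, 0.1642, 0, 0, 0, 0.6, 0.0263, 0.0577, 0.1642, 0, 0, 0, 0.6, 0.0263, 0.0577, 0.1642, 0, 0, 0, 0.3, 0.0263, 0.0577, 0.1642, 0, 0, 0, 0.2, 0.0263, 0.0577, 0.1642, 0, 0, 0, 0, 0.0263, 0.0577, 0.1642, 0, 0, 0, 0, 0.0263, 0.0577, 0.1642, 0, 0, 0, 0, 0.0263, 0.0577, 0.1642, 0, 0, 0, 0])

```text
time_s: 3.45
eef_pos: [0.5366, -0.0524, 0.1181]
eef_rot: [0.001, 0.997, 0.08, 0.002]
wrist_force: [-0.7, -0.2, 7.7]
opening: 0.115
grasp_force: 58.7
```

Run:
```python
from h import *
o=ctrl.get_obs(); print(o['time_s'],o['eef_pos'],o['wrist_force'],o['opening'],o['grasp_force'])
```

```text
3.45 [ 0.53663033 -0.05239542  0.11805184] [-0.69796692 -0.24921753  7.71621309] 0.11471307679283362 58.68823528289795
```

Run:
```python
from h import *
go([.5366,-.0524,.24],.163); go([.4346,-.0137,.20],1.115)
```

```text
go [ 0.0004  0.0002 -0.1219] [ 0.0017 -0.0034 -0.0026] t 3.45
go [-0.0943 -0.0544 -0.0824] [ 0.0032 -0.0023 -0.9546] t 3.45
```

carry_out(steps=[0, 0, -0.03, 0, 0, 0, 0, 0, 0, -0.08, 0, 0, 0, 0, -0.0, 0, -0.12, 0, 0, 0, 0, -0.04, -0.02, -0.12, 0, 0, -0.15, 0, -0.0943, -0.0544, -0.12, 0, 0, -0.3, 0, -0.0943, -0.0544, -0.12, 0, 0, -0.45, 0, -0.0943, -0.0544, -0.12, 0, 0, -0.6, 0, -0.0943, -0.0544, -0.12, 0, 0, -0.75, 0, -0.0943, -0.0544, -0.1, 0, 0, -0.9, 0, -0.0943, -0.0544, -0.0845, 0, 0, -0.955, 0, -0.0943, -0.0544, -0.0845, 0, 0, -0.955, 0, -0.0943, -0.0544, -0.0845, 0, 0, -0.955, 0])

```text
time_s: 4.65
eef_pos: [0.4336, -0.0134, 0.2008]
eef_rot: [0.0, 0.849, 0.528, 0.0]
wrist_force: [-0.5, 0.1, -1.5]
opening: 0.113
grasp_force: 58.9
```

Run:
```python
from h import *
o,a=snap('wrist','wr2.png'); print(o['time_s'],o['eef_pos'],o['eef_rot'],o['opening'],o['grasp_force'])
cv2.imwrite('pics/wr2c.png',cv2.resize(a[60:360,130:400,::-1],None,fx=2,fy=2,interpolation=cv2.INTER_CUBIC))
```

```text
4.65 [ 0.43361755 -0.01343441  0.20084037] [1.77364665e-04 8.49023845e-01 5.28354486e-01 1.31862027e-04] 0.11278902698859673 58.89491379261017
```

View pics/wr2c.png

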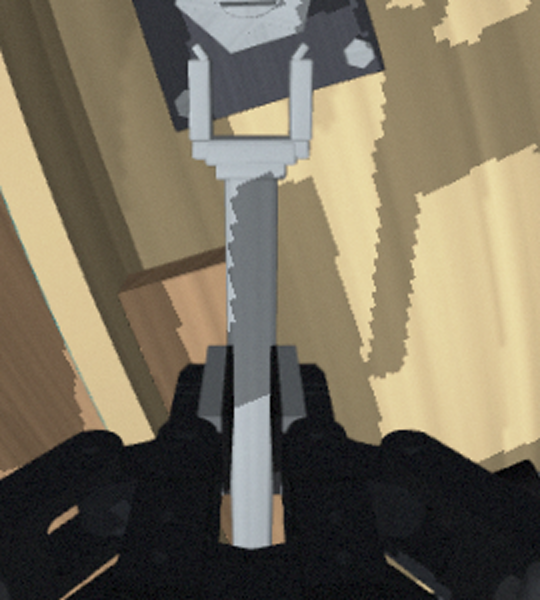

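The crop shows the spanner straight in the fingers. The jaw sides are at crop x 211 and 290, the jaw bottom is at y 138, and the prong tips are at y≈50. The square lies straight ahead at about (250,4). I check this by casting rays.

Run:
```python
from h import *
o=ctrl.get_obs(); yaw=1.115; d=np.array([np.cos(yaw),np.sin(yaw)]); n=np.array([-d[1],d[0]])
f=lambda x,y,z:onz('wrist',130+x/2,60+y/2,z,o)[:2]
E=np.array(o['eef_pos'][:2]); A=np.array([.4825,.084])
for nm,x,y,z in [('L',211,105,.1318),('R',290,105,.1318),('bot',250,137,.1318),('tipL',195,48,.1318),('tipR',305,48,.1318),('end',250,545,.1318),('hl',226,250,.1318),('hr',278,250,.1318)]:
    w=f(x,y,z)-E; print(nm,'along',w@d,'lat',w@n)
print('axis rel',(A-E)@d,(A-E)@n)
```

```text
L along 0.07281864717700313 lat 0.008257636113896863
R along 0.07278814979625017 lat -0.0100417009303106
bot along 0.06521717525444452 lat -0.0007628281526992839
tipL along 0.08622496190697353 lat 0.011812769627448958
tipR along 0.08618313312993972 lat -0.01340747908078517
end along -0.06270811475330924 lat -0.000503827258526126
hl along 0.037507605671527944 lat 0.0051697882124527895
hr along 0.037479687603753184 lat -0.007580622727951555
axis rel 0.10896695288735592 -0.0005794704462912248
```

carry_out(steps=[0, 0, 0.015, 0, 0, 0, 0, 0, 0, 0.03, 0, 0, 0, 0, 0, 0, 0.037, 0, 0, 0, 0, 0, 0, 0.037, 0, 0, 0, 0, 0, 0, 0.037, 0, 0, 0, 0, 0.006, 0, 0.037, 0, 0, 0, 0, 0.012, 0, 0.037, 0, 0, 0, 0, 0.016, 0, 0.037, 0, 0, 0, 0, 0.016, 0, 0.037, 0, 0, 0, 0])

```text
time_s: 5.6
eef_pos: [0.441, 0.0015, 0.1634]
eef_rot: [0.0, 0.848, 0.529, 0.0]
wrist_force: [-0.2, 0.1, -0.6]
opening: 0.114
grasp_force: 58.9
```

Run:
```python
from h import *
o,a=snap('wrist','wr3.png'); print(o['time_s'],o['eef_pos'],o['wrist_force'],o['torque'])
cv2.imwrite('pics/wr3c.png',cv2.resize(a[40:190,180:330,::-1],None,fx=4,fy=4,interpolation=cv2.INTER_CUBIC))
```

```text
5.6 [0.44095019 0.00146175 0.16339823] [-0.22909006  0.12085346 -0.64393185] [ 0.03722159  0.06413801 -0.01689029]
```

View pics/wr3c.png

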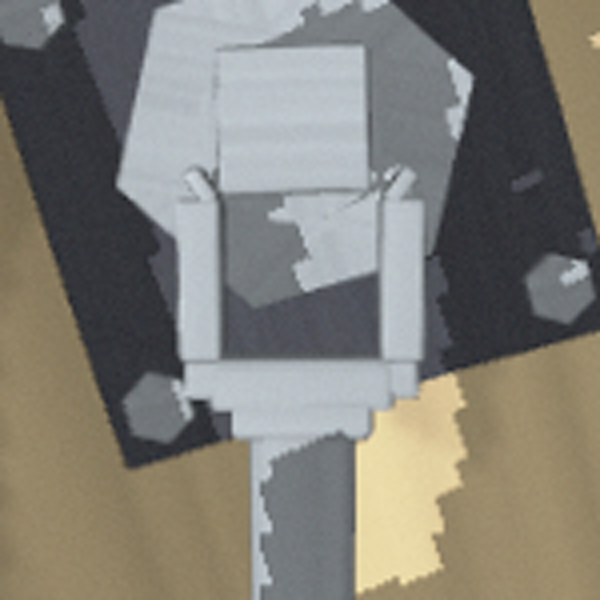

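The crop shows the square (x 218–366) straight ahead of the jaw (x 220–380), which sits about 0.9 mm too far right. The remaining travel is about 19 mm.

carry_out(steps=[0, -0.0009, 0, 0, 0, 0, 0, 0.004, -0.0009, 0, 0, 0, 0, 0, 0.008, -0.0009, 0, 0, 0, 0, 0, 0.012, -0.0009, 0, 0, 0, 0, 0, 0.016, -0.0009, 0, 0, 0, 0, 0, 0.0185, -0.0009, 0, 0, 0, 0, 0, 0.0185, -0.0009, 0, 0, 0, 0, 0, 0.0185, -0.0009, 0, 0, 0, 0, 0])

```text
time_s: 6.45
eef_pos: [0.4479, 0.018, 0.1631]
eef_rot: [-0.0, 0.849, 0.529, -0.0]
wrist_force: [0.4, 0.8, -1.7]
opening: 0.115
grasp_force: 58.9
```

Run:
```python
from h import *
o=ctrl.get_obs(); print(o['time_s'],o['eef_pos'],o['wrist_force'],o['torque'])
```

```text
6.45 [0.44792812 0.01795376 0.16314349] [ 0.35463375  0.80103196 -1.67855254] [-0.03964026 -0.00950905  0.00232142]
```

carry_out(steps=[0, 0, 0.001, 0, 0, 0, 0, 0, 0, 0.001, 0, 0, 0, 0.3, 0, 0, 0.001, 0, 0, 0, 0.35, 0, 0, 0.001, 0, 0, 0, 0.35, 0, 0, 0.001, 0, 0, 0, 0.35, 0, 0, -0.02, 0, 0, 0, 0.35, 0, 0, -0.06, 0, 0, 0, 0.35, 0, 0, -0.08, 0, 0, 0, 0.35, 0, 0, -0.08, 0, 0, 0, 0.35, 0, 0, -0.08, 0, 0, 0, 0.35])

```text
time_s: 7.45
eef_pos: [0.448, 0.0179, 0.2432]
eef_rot: [0.0, 0.849, 0.529, 0.0]
wrist_force: [0.9, 0.2, -0.2]
opening: 0.354
grasp_force: 0.0
```

Run:
```python
from h import *
o,a=snap('wrist','wr4.png'); print(o['time_s'],o['eef_pos'],o['opening'],o['wrist_force'])
cv2.imwrite('pics/wr4c.png',cv2.resize(a[30:330,130:400,::-1],None,fx=2,fy=2,interpolation=cv2.INTER_CUBIC))
```

```text
7.45 [0.44795506 0.0178691  0.24317273] 0.35355075330736335 [ 0.89580236  0.21558744 -0.20544855]
```

View pics/wr4c.png

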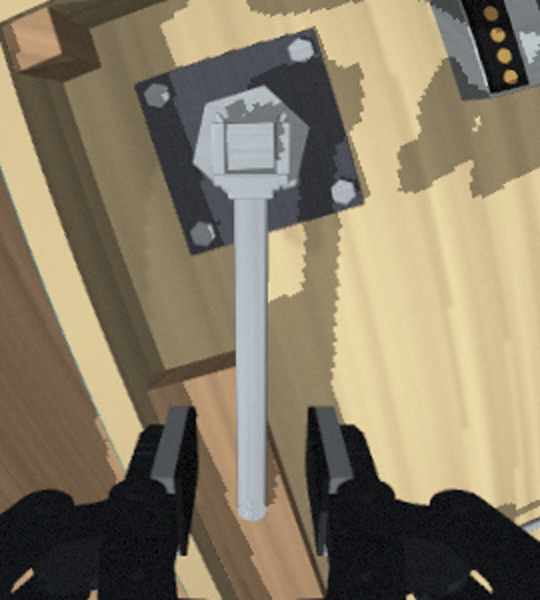

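The spanner is on the square with its handle on the cleat. The square is at crop (250,146) and the hex corners are at (263,86), (309,126), (193,160) and (210,108). Next I compute the nut grasp.

Run:
```python
from h import *
o=ctrl.get_obs()
f=lambda x,y,z:onz('wrist',130+x/2,30+y/2,z,o)[:2]
print('sq',f(250,146,.098),'ax',(.4825,.084))
F=[f(*p,.045) for p in [(135,86),(315,28),(367,202),(192,255)]]; print('fl',np.mean(F,0))
N=[f(*p,.0808) for p in [(193,160),(210,108),(263,86),(309,126)]]
print([(round(np.linalg.norm(b-a),4),round(np.arctan2(*(b-a)[::-1])%1.0472,3)) for a,b in zip(N,N[1:])],(.912)%1.0472)
go([.4823,.084,.2],.91)
```

```text
sq [0.48055029 0.08476017] ax (0.4825, 0.084)
fl [0.48140528 0.08442601]
[(np.float64(0.0212), np.float64(0.792)), (np.float64(0.0219), np.float64(0.988)), (np.float64(0.0234), np.float64(0.923))] 0.912
go [0.0747 0.0023 0.0423] [-0.0012  0.0004  0.2047] t 7.5
```

carry_out(steps=[0.03, 0.001, 0, 0, 0, 0.1, 0.75, 0.07, 0.0017, 0, 0, 0, 0.2, 0.75, 0.0747, 0.0017, 0.0, 0, 0, 0.205, 0.75, 0.0747, 0.0017, 0.0, 0, 0, 0.205, 0.75, 0.0747, 0.0017, 0.04, 0, 0, 0.205, 0.75, 0.0747, 0.0017, 0.075, 0, 0, 0.205, 0.75, 0.0747, 0.0017, 0.1, 0, 0, 0.205, 0.75, 0.0747, 0.0017, 0.113, 0, 0, 0.205, 0.75, 0.0747, 0.0017, 0.113, 0, 0, 0.205, 0.75, 0.0747, 0.0017, 0.113, 0, 0, 0.205, 0.55, 0.0747, 0.0017, 0.113, 0, 0, 0.205, 0.45, 0.0747, 0.0017, 0.113, 0, 0, 0.205, 0.3, 0.0747, 0.0017, 0.113, 0, 0, 0.205, 0.3, 0.0747, 0.0017, 0.113, 0, 0, 0.205, 0.3])

```text
time_s: 8.9
eef_pos: [0.4819, 0.0849, 0.1319]
eef_rot: [-0.001, 0.898, 0.44, -0.0]
wrist_force: [-7.4, 3.6, 8.2]
opening: 0.464
grasp_force: 59.1
```

Run:
```python
from h import *
T=[]
for i in range(6):
    ctrl.camera('top'); o=ctrl.get_obs(); T.append(np.r_[o['torque'],o['wrist_force']])
x=q2R(o['eef_rot']).apply([1,0,0])
print(o['time_s'],o['eef_pos'],'yaw',np.arctan2(x[1],x[0]),o['opening'],o['grasp_force'],np.mean(T,0).round(3),np.std(T,0).round(3))
```

```text
9.2 [0.48192223 0.08488631 0.13189586] yaw 0.9103898564596932 0.46859850155586225 59.14004350081086 [ 0.393  0.988 -0.053 -7.691  3.734  8.048] [0.024 0.023 0.037 0.482 0.383 0.504]
```

carry_out(steps=[0, 0, -0.0015, 0, 0, 0.08, 0.3, 0, 0, -0.0015, 0, 0, 0.16, 0.3, 0, 0, -0.0015, 0, 0, 0.24, 0.3, 0, 0, -0.0015, 0, 0, 0.32, 0.3, 0, 0, -0.0015, 0, 0, 0.4, 0.3, 0, 0, -0.0015, 0, 0, 0.48, 0.3, 0, 0, -0.0015, 0, 0, 0.55, 0.3, 0, 0, -0.0015, 0, 0, 0.55, 0.3, 0, 0, -0.0015, 0, 0, 0.55, 0.3])

```text
time_s: 10.1
eef_pos: [0.4818, 0.0845, 0.1321]
eef_rot: [-0.0, 0.984, 0.18, -0.0]
wrist_force: [-5.0, 2.4, -0.6]
opening: 0.465
grasp_force: 62.6
```

```bash
cat > st.py <<'E'
from h import *
T=[]
for i in range(6):
    ctrl.camera('top'); o=ctrl.get_obs(); T.append(np.r_[o['torque'],o['wrist_force']])
x=q2R(o['eef_rot']).apply([1,0,0])
print(o['time_s'],o['eef_pos'],'yaw',np.arctan2(x[1],x[0]),o['opening'],o['grasp_force'],np.mean(T,0).round(3),np.std(T,0).round(3),'q6',o['q'][5])
E
python3 st.py
```

```text
10.4 [0.48184546 0.08446434 0.13209866] yaw 0.36205361904329325 0.4683123171889394 62.602061089128256 [-0.013  0.646 -0.031 -5.335  2.67   0.125] [0.036 0.021 0.029 0.182 0.62  0.42 ] q6 1.1387480801809349
```

carry_out(steps=[0, 0, 0, 0, 0, 0, 0.75, 0, 0, 0, 0, 0, 0, 0.75, 0, 0, 0, 0, 0, 0, 0.75, 0, 0, 0, 0, 0, -0.15, 0.75, 0, 0, 0, 0, 0, -0.3, 0.75, 0, 0, 0, 0, 0, -0.45, 0.75, 0, 0, 0, 0, 0, -0.6, 0.75, 0, 0, 0, 0, 0, -0.75, 0.75, 0, 0, 0, 0, 0, -0.9, 0.75, 0, 0, 0, 0, 0, -1.047, 0.75, 0, 0, 0, 0, 0, -1.047, 0.75, 0, 0, 0, 0, 0, -1.047, 0.75])

```text
time_s: 11.6
eef_pos: [0.4827, 0.0841, 0.132]
eef_rot: [0.0, 0.764, 0.645, 0.0]
wrist_force: [-0.3, -0.2, 0.4]
opening: 0.747
grasp_force: 0.0
```

```bash
python3 st.py
python3 - <<'E'
from h import *
o,a=snap('wrist','wr5.png')
E
```

```text
11.9 [0.48239684 0.08418111 0.13170808] yaw 1.4058469407190317 0.748115238023312 0.0 [-0.02   0.008  0.018 -0.284 -0.001 -0.026] [0.011 0.022 0.029 0.552 0.457 0.298] q6 0.09481431217813877
```

View pics/wr5.png

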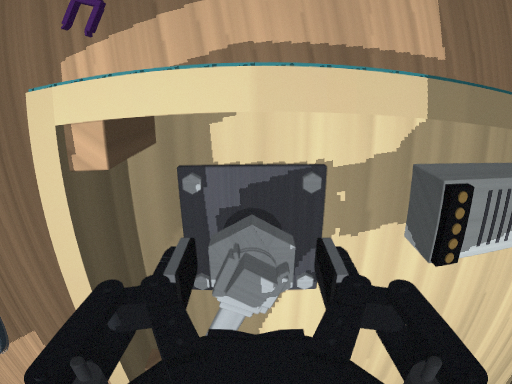

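The picture shows the spanner still on the square. The nut's side flats are upright at x≈209 and x≈295, square to the open fingers at 192 and 320. It is ready for the second stroke.

carry_out(steps=[0, 0, 0, 0, 0, 0, 0.5, 0, 0, 0, 0, 0, 0, 0.4, 0, 0, 0, 0, 0, 0, 0.3, 0, 0, 0, 0, 0, 0, 0.3, 0, 0, -0.0015, 0, 0, 0.1, 0.3, 0, 0, -0.0015, 0, 0, 0.2, 0.3, 0, 0, -0.0015, 0, 0, 0.3, 0.3, 0, 0, -0.0015, 0, 0, 0.4, 0.3, 0, 0, -0.0015, 0, 0, 0.5, 0.3, 0, 0, -0.0015, 0, 0, 0.6, 0.3, 0, 0, -0.0015, 0, 0, 0.6, 0.3])

```text
time_s: 13.05
eef_pos: [0.4811, 0.0843, 0.1322]
eef_rot: [-0.001, 0.92, 0.392, -0.001]
wrist_force: [-2.6, 0.2, -3.5]
opening: 0.467
grasp_force: 62.3
```

```bash
python3 st.py
```

```text
13.35 [0.48115971 0.08428558 0.13232715] yaw 0.8080963302635743 0.4589711269299952 61.96062570035792 [-0.254  0.389  0.009 -4.248  0.626 -6.11 ] [0.035 0.112 0.041 0.539 0.393 1.106] q6 0.6926721525937134
```

carry_out(steps=[0, 0, 0, 0, 0, 0.1, 0.3, 0, 0, 0, 0, 0, 0.2, 0.3, 0, 0, 0, 0, 0, 0.3, 0.3, 0, 0, 0, 0, 0, 0.4, 0.3, 0, 0, 0, 0, 0, 0.45, 0.3, 0, 0, 0, 0, 0, 0.45, 0.3])

```text
time_s: 13.95
eef_pos: [0.481, 0.0843, 0.1322]
eef_rot: [-0.0, 0.984, 0.177, -0.002]
wrist_force: [-5.9, 0.9, -8.1]
opening: 0.466
grasp_force: 61.9
```

```bash
python3 st.py
```

```text
14.25 [0.48092751 0.08431882 0.13215286] yaw 0.35787126682603415 0.4641372234927146 61.86303738522838 [-3.450e-01  6.440e-01 -2.000e-03 -5.331e+00  7.930e-01 -8.096e+00] [0.025 0.037 0.035 0.56  0.412 0.603] q6 1.1429295895356162
```

carry_out(steps=[0, 0, 0, 0, 0, 0, 0.75, 0, 0, 0, 0, 0, 0, 0.75, 0, 0, 0, 0, 0, 0, 0.75, 0, 0, 0, 0, 0, -0.15, 0.75, 0, 0, 0, 0, 0, -0.3, 0.75, 0, 0, 0, 0, 0, -0.45, 0.75, 0, 0, 0, 0, 0, -0.6, 0.75, 0, 0, 0, 0, 0, -0.75, 0.75, 0, 0, 0, 0, 0, -0.9, 0.75, 0, 0, 0, 0, 0, -1.047, 0.75, 0, 0, 0, 0, 0, -1.047, 0.75, 0, 0, 0, 0, 0, -1.047, 0.75])

```text
time_s: 15.45
eef_pos: [0.483, 0.0841, 0.1337]
eef_rot: [0.001, 0.765, 0.644, 0.001]
wrist_force: [0.1, 0.3, -0.1]
opening: 0.753
grasp_force: 0.0
```

Run:
```python
from h import *
o,a=snap('wrist','wr6.png'); b=cv2.imread('pics/wr5.png')[:,:,::-1]
print(o['eef_pos'],o['time_s'])
cv2.imwrite('pics/cmp.png',cv2.resize(np.hstack([b[190:340,180:330],a[190:340,180:330]])[:,:,::-1],None,fx=2.6,fy=2.6,interpolation=cv2.INTER_CUBIC))
```

```text
[0.48298244 0.08412438 0.13370594] 15.45
```

View pics/cmp.png

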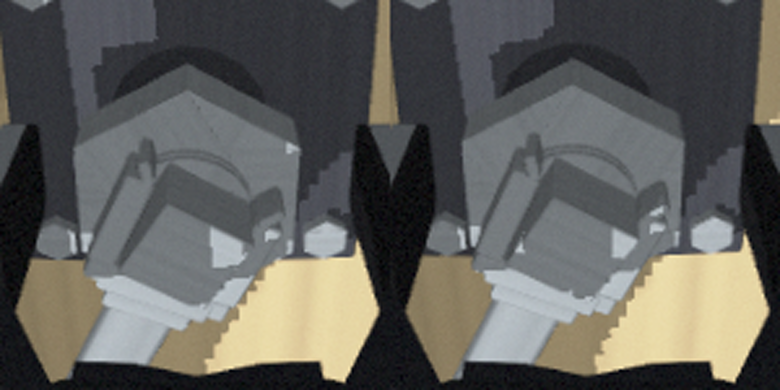

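The left half is before the second stroke and the right half after it. The nut's flats stand upright in both (x 75/300 and 463/683), so it has not sprung back and is not yet wound past home. The spanner is still on. For stroke 3 I read the torque while turning.

carry_out(steps=[-0.0005, 0, 0.0015, 0, 0, 0, 0.5, -0.0005, 0, 0.0015, 0, 0, 0, 0.4, -0.0005, 0, 0.0015, 0, 0, 0, 0.3, -0.0005, 0, 0.0015, 0, 0, 0, 0.3, -0.0005, 0, 0, 0, 0, 0.06, 0.3, -0.0005, 0, 0, 0, 0, 0.12, 0.3, -0.0005, 0, 0, 0, 0, 0.18, 0.3])

```text
time_s: 16.2
eef_pos: [0.481, 0.0838, 0.1323]
eef_rot: [-0.001, 0.819, 0.573, -0.001]
wrist_force: [-3.0, 0.6, -2.4]
opening: 0.466
grasp_force: 62.5
```

```bash
python3 -c "
from h import *
o=ctrl.get_obs();print(o['torque'],o['dq'][5],o['wrist_force'],o['opening'],o['joint_efforts'][5])"
```

```text
[-0.05636809  0.01326492  0.16819343] 0.5951375339106345 [-2.95424802  0.62148413 -2.37580407] 0.4662719011059101 -0.6020059436559677
```

carry_out(steps=[0, 0, 0, 0, 0, 0.06, 0.3, 0, 0, 0, 0, 0, 0.12, 0.3, 0, 0, 0, 0, 0, 0.18, 0.3, 0, 0, 0, 0, 0, 0.24, 0.3])

```text
time_s: 16.6
eef_pos: [0.4809, 0.0838, 0.1323]
eef_rot: [-0.001, 0.882, 0.471, -0.002]
wrist_force: [-3.2, 0.3, -2.1]
opening: 0.463
grasp_force: 62.6
```

```bash
python3 -c "
from h import *
o=ctrl.get_obs();print(o['torque'],o['dq'][5],o['wrist_force'],o['opening'],o['joint_efforts'][5])"
```

```text
[-0.16738594  0.16374792  0.24163289] 0.5942868480191541 [-3.24121735  0.27325278 -2.14185081] 0.46250928906301486 -0.5655309744179249
```

carry_out(steps=[0, 0, 0, 0, 0, 0.06, 0.3, 0, 0, 0, 0, 0, 0.12, 0.3, 0, 0, 0, 0, 0, 0.18, 0.3, 0, 0, 0, 0, 0, 0.24, 0.3])

```text
time_s: 17.0
eef_pos: [0.4807, 0.0839, 0.1323]
eef_rot: [-0.001, 0.932, 0.362, -0.002]
wrist_force: [-4.2, 0.5, -0.2]
opening: 0.465
grasp_force: 62.7
```

```bash
python3 -c "
from h import *
o=ctrl.get_obs();print(o['torque'],o['dq'][5],o['wrist_force'],o['opening'],o['joint_efforts'][5])"; python3 st.py
```

```text
[-0.20061578  0.37440134  0.28082078] 0.59467509437441 [-4.20686203  0.54750102 -0.23557131] 0.46490143801365585 -0.5306798033416271
17.3 [0.48080103 0.08388242 0.13227973] yaw 0.7456323202225303 0.46429054268803394 62.570625096559525 [-0.16   0.571  0.261 -5.171  0.857 -1.54 ] [0.033 0.055 0.027 0.253 0.538 0.291] q6 0.7543420584423326
```

```bash
python3 -c "
from h import *
go([.435,.0255,.24],.9)"
```

```text
go [-0.0735  0.0115 -0.1076] [-0.0027  0.0024 -0.1544] t 17.3
```

carry_out(steps=[0, 0, 0, 0, 0, 0, 0.6, 0, 0, 0, 0, 0, 0, 0.75, 0, 0, 0, 0, 0, 0, 0.75, 0, 0, 0, 0, 0, 0, 0.75, 0, 0, 0, 0, 0, 0, 0.75, 0, 0, -0.03, 0, 0, 0, 0.75, 0, 0, -0.07, 0, 0, 0, 0.75, 0, 0, -0.105, 0, 0, 0, 0.75, 0, 0, -0.108, 0, 0, 0, 0.75, -0.035, 0, -0.108, 0, 0, -0.1, 0.75, -0.072, 0.011, -0.108, 0, 0, -0.154, 0.75, -0.072, 0.011, -0.108, 0, 0, -0.154, 0.75, -0.072, 0.011, -0.108, 0, 0, -0.154, 0.75])

```text
time_s: 18.6
eef_pos: [0.4365, 0.0264, 0.2408]
eef_rot: [-0.0, 0.901, 0.433, 0.0]
wrist_force: [0.6, -0.4, -0.2]
opening: 0.752
grasp_force: 0.0
```

Run:
```python
from sp import *
o,a=snap('wrist','wr7.png'); print(o['time_s'],o['eef_pos'],o['eef_rot'],o['torque'])
for p in [(.4818,.0843,.093),(.4352,.0255,.092),(.379,-.045,.092)]: print(proj('wrist',np.array(p),o))
hsv=cv2.cvtColor(a[:,:,::-1].copy(),cv2.COLOR_BGR2HSV); m=(hsv[:,:,1]<45)&(hsv[:,:,2]>85)
for v in range(130,330,12):
    r=np.nonzero(m[v,200:320])[0]+200; print(v,r.min() if len(r) else None,r.max() if len(r) else None,len(r))
```

```text
18.6 [0.43652436 0.02641172 0.24084421] [-1.26479147e-04  9.01471196e-01  4.32839070e-01  8.52318681e-05] [ 0.01371035 -0.02755943 -0.01015638]
[253.24849539 104.64118823]
[253.92502669 201.69676728]
[254.37883519 292.85456877]
130 236 298 37
142 244 276 28
154 234 265 29
166 250 266 17
178 251 267 17
190 253 268 16
202 254 269 16
214 255 270 16
226 256 271 16
238 258 272 15
250 204 273 16
262 213 274 17
274 261 275 15
286 232 276 16
298 241 241 1
310 250 251 2
322 None None 0
```

Run:
```python
from h import *
o=ctrl.get_obs()
a=onz('wrist',258,166,.092,o); b=onz('wrist',268,274,.092,o); e=onz('wrist',269,289,.092,o)
d=(a-b)[:2]; yaw=np.arctan2(d[1],d[0]); u=d/np.linalg.norm(d); print('yaw',yaw,'end',e[:2])
j=e[:2]+.165*u; g=e[:2]+.09*u; print('jaw',j,'grip',g)
c=np.array([np.cos(-.154),np.sin(-.154)]); n=np.array([-c[1],c[0]]); A=np.array([.4818,.0843])
for p in(j,g,e[:2]): print('cab',(p-A)@c,(p-A)@n)
go([*g,.163],yaw)
```

```text
yaw 0.9900809662615866 end [ 0.39267423 -0.04954827]
jaw [0.48319688 0.08840335] grip [0.44205022 0.02569807]
cab 0.0007509328277911599 0.004269055178561642
cab -0.030290287240579354 -0.06400570338320109
cab -0.06753975132262394 -0.14593541365731635
go [0.0023 0.0047 0.078 ] [ 0.0001 -0.0004 -0.0938] t 18.65
```

carry_out(steps=[0.002, 0.0045, 0, 0, 0, -0.09, 0.35, 0.002, 0.0045, 0, 0, 0, -0.094, 0.35, 0.002, 0.0045, 0, 0, 0, -0.094, 0.35, 0.002, 0.0045, 0.03, 0, 0, -0.094, 0.35, 0.002, 0.0045, 0.06, 0, 0, -0.094, 0.35, 0.002, 0.0045, 0.0793, 0, 0, -0.094, 0.35, 0.002, 0.0045, 0.0793, 0, 0, -0.094, 0.35, 0.002, 0.0045, 0.0793, 0, 0, -0.094, 0.2, 0.002, 0.0045, 0.0793, 0, 0, -0.094, 0, 0.002, 0.0045, 0.0793, 0, 0, -0.094, 0, 0.002, 0.0045, 0.0793, 0, 0, -0.094, 0])

```text
time_s: 19.75
eef_pos: [0.4421, 0.0257, 0.1628]
eef_rot: [0.0, 0.88, 0.476, 0.001]
wrist_force: [-0.6, 0.6, 1.8]
opening: 0.108
grasp_force: 59.2
```

carry_out(steps=[0, 0, -0.005, 0, 0, 0, 0, 0, 0, -0.01, 0, 0, 0, 0, 0, 0, -0.02, 0, 0, 0, 0, 0, 0, -0.04, 0, 0, 0, 0, 0, 0, -0.06, 0, 0, 0, 0, 0, 0, -0.06, 0, 0, 0, 0, 0, 0, -0.06, 0, 0, 0, 0])

```text
time_s: 20.45
eef_pos: [0.4417, 0.0255, 0.2223]
eef_rot: [0.0, 0.88, 0.476, 0.001]
wrist_force: [0.7, -0.6, -1.2]
opening: 0.104
grasp_force: 59.5
```

Run:
```python
from h import *
o,a=snap('wrist','wr8.png'); print(o['time_s'],o['eef_pos'],o['opening'],o['torque'],o['wrist_force'])
b=cv2.imread('pics/wr2.png')[:,:,::-1]
m=lambda a:((lambda h:(h[:,:,1]<45)&(h[:,:,2]>85))(cv2.cvtColor(a[:,:,::-1].copy(),cv2.COLOR_BGR2HSV)))
for v in (95,105,115,125,135,150,170,190,220,250): print(v,[ (r.min()+220,r.max()+220,len(r)) if len(r:=np.nonzero(m(i)[v,220:290])[0]) else None for i in (a,b)])
p=.5354,-.0521
go([p[0],p[1],.22],.163)
go([p[0],p[1],.12],.163)
```

```text
20.45 [0.4416998  0.02554992 0.22233319] 0.1038200255195343 [ 0.02612199  0.04857626 -0.03922153] [ 0.72005047 -0.61008948 -1.22441677]
95 [(np.int64(220), np.int64(282), 63), (np.int64(224), np.int64(289), 54)]
105 [(np.int64(221), np.int64(286), 66), (np.int64(222), np.int64(286), 62)]
115 [(np.int64(225), np.int64(289), 64), (np.int64(220), np.int64(285), 38)]
125 [(np.int64(225), np.int64(288), 63), (np.int64(224), np.int64(285), 24)]
135 [(np.int64(225), np.int64(289), 64), (np.int64(226), np.int64(284), 59)]
150 [(np.int64(234), np.int64(276), 42), (np.int64(242), np.int64(268), 27)]
170 [(np.int64(243), np.int64(268), 26), (np.int64(242), np.int64(268), 27)]
190 [(np.int64(243), np.int64(268), 26), (np.int64(243), np.int64(268), 26)]
220 [(np.int64(244), np.int64(267), 24), (np.int64(244), np.int64(267), 24)]
250 [(np.int64(236), np.int64(277), 24), (np.int64(235), np.int64(273), 22)]
go [-0.0135  0.1214  0.0015] [-3.000e-04  3.000e-04  8.287e-01] t 20.5
go [-0.0135  0.1215  0.1015] [-3.000e-04  3.000e-04  8.287e-01] t 20.5
```

carry_out(steps=[0, 0.03, 0, 0, 0, 0.14, 0, -0.005, 0.07, 0, 0, 0, 0.28, 0, -0.0135, 0.11, 0, 0, 0, 0.42, 0, -0.0135, 0.1214, 0, 0, 0, 0.56, 0, -0.0135, 0.1214, 0, 0, 0, 0.7, 0, -0.0135, 0.1214, 0, 0, 0, 0.829, 0, -0.0135, 0.1214, 0, 0, 0, 0.829, 0, -0.0135, 0.1214, 0.04, 0, 0, 0.829, 0, -0.0135, 0.1214, 0.075, 0, 0, 0.829, 0, -0.0135, 0.1214, 0.095, 0, 0, 0.829, 0, -0.0135, 0.1214, 0.101, 0, 0, 0.829, 0, -0.0135, 0.1214, 0.1025, 0, 0, 0.829, 0, -0.0135, 0.1214, 0.1025, 0, 0, 0.829, 0])

```text
time_s: 21.8
eef_pos: [0.5355, -0.0519, 0.1194]
eef_rot: [-0.0, 0.997, 0.083, -0.0]
wrist_force: [0.1, 0.4, -1.6]
opening: 0.106
grasp_force: 59.7
```

carry_out(steps=[0, 0, 0, 0, 0, 0, 0.2, 0, 0, 0, 0, 0, 0, 0.4, 0, 0, 0, 0, 0, 0, 0.5, 0, 0, 0, 0, 0, 0, 0.5, 0, 0, -0.03, 0, 0, 0, 0.5, 0, 0, -0.07, 0, 0, 0, 0.5, 0, 0, -0.12, 0, 0, 0, 0.5, 0, 0, -0.16, 0, 0, 0, 0.5, -0.0263, -0.0577, -0.16, 0, 0, 0, 0.5, -0.0263, -0.0577, -0.16, 0, 0, 0, 0.5, -0.0263, -0.0577, -0.16, 0, 0, 0, 0.5, -0.0263, -0.0577, -0.16, 0, 0, 0, 0.5])

```text
time_s: 23.0
eef_pos: [0.5005, 0.0005, 0.2791]
eef_rot: [0.0, 0.997, 0.082, -0.0]
wrist_force: [0.5, 0.5, 0.0]
opening: 0.5
grasp_force: 0.0
```

Run:
```python
from sp import *
o,im=snap('wrist','wr9.png'); print(o['time_s'],o['eef_pos'],o['opening'])
P,c,d,st=spanner(im,o,(280,40,350,235),z=.048)
d=d*np.sign(d[0]); s=(P-c)@d; print(st,c,np.arctan2(d[1],d[0]),s.min(),s.max())
# nut flats / square orientation: edges of bright hexagon
hsv=cv2.cvtColor(im[:,:,::-1].copy(),cv2.COLOR_BGR2HSV)
u,v=proj('wrist',np.array([.4818,.0843,.0800]),o).astype(int); print(u,v)
m=((hsv[:,:,1]<60)&(hsv[:,:,2]>95)).astype(np.uint8); k=np.zeros_like(m); k[v-28:v+28,u-28:u+28]=1
n,l,s2,_=cv2.connectedComponentsWithStats(m*k); i=1+np.argmax(s2[1:,4])
cs,_=cv2.findContours((l==i).astype(np.uint8),0,2); h=cv2.approxPolyDP(cv2.convexHull(max(cs,key=cv2.contourArea)),3,True)[:,0]; print(h.tolist())
W=[onz('wrist',*p,.080,o)[:2] for p in h]; print([(round(np.linalg.norm(W[i-1]-W[i]),4),round(np.arctan2(*(W[i]-W[i-1])[::-1])%1.0472,3)) for i in range(len(W))])
print('steel box',s2[i])
```

```text
23.0 [5.00455134e-01 4.82191713e-04 2.79078993e-01] 0.49983827615484366
[ 298   67   30  164 2048] [ 0.5365034  -0.05158901] 0.16184218539557574 -0.0944895899885351 0.0827749098789076
167 186
[[160, 164], [184, 171], [189, 195], [174, 208], [151, 199], [146, 178]]
[(np.float64(0.0213), np.float64(0.351)), (np.float64(0.0247), np.float64(0.39)), (np.float64(0.0244), np.float64(0.297)), (np.float64(0.0216), np.float64(0.334)), (np.float64(0.0254), np.float64(0.306)), (np.float64(0.0222), np.float64(0.291))]
steel box [ 146  164   44   45 1307]
```

```bash
python3 -c "
from h import *
print(ctrl.hand_in())"
```

```text
the job is handed in; nothing more can be done
None
```

I handed the job in at about 23 s. The torque rise and spring-back show the jam nut fully home; the spanner's swing to the panel turned the screw only slightly, by my estimate. The spanner lies flat on the cabinet floor and the other things were left untouched; the hand-in returned no verdict.

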